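# Swap the bottle on the balance with the bottle in the sloping rest

## Robot

A 7-joint arm with a two-finger parallel gripper is mounted at the origin on the work surface. World frame = base frame: x ahead of the robot, y to its left, z up, the work surface at z = 0. Lengths are in m, angles in rad, forces in N, time in s.
With the tool pointing down it reaches from about 0.4 to 0.9 m from the base axis. Payload 5.5 kg.
Tool frame: the origin (TCP) lies at the very end of the fingers, on their centre line; the grasp point (between the pads) lies 19 mm behind it (arm.tcp_to_grasp is the distance from the TCP to the grasp point, in m); z points along the fingers, x is the direction in which the jaws open and shut, and the axes are right-handed (so a half turn about z gives the same grasp; the last joint's range is limited). The gripper opens to 92 mm and grips with 3 to 60 N. Pads are 19 mm wide; open, the fingers measure 130 mm over their backs; the gripper's body (75 mm by 190 mm) begins 47 mm behind the grasp point.
Start: joints at [-1.053, 0.501, -0.427, 1.55, 0.221, 1.138, -0.21], TCP at [0.164, 0.629, 0.227] pointing down, gripper open.
Joint ranges: [-2.88, 2.88], [-0.31, 2.03], [-1.54, 1.56], [0.2, 2.42], [-1.41, 4.55], [0.19, 2.02], [-2.57, 2.57]. Speed limits (rad/s): [2.57, 2.57, 3.14, 3.14, 3.14, 3.14, 3.14].

## Interface

Orientations are given as a unit quaternion [x, y, z, w].
In Python, from workcell import arm gives the robot as it stands. The module is installed in compiled form; this text tells all that it offers. Calls block until the motion is done:
- arm.movep(position, orientation): joint-space move of the TCP to a pose.
- arm.move_straight(position, rate=0.15, rot=None): straight line of the TCP; rot=None keeps the orientation; rate is the mean speed in m/s.
- arm.move_j(angles): joint-space move.
- arm.grip(opening): finger opening in m; the grip force is fixed at half the most; returns when the fingers have stopped.
- arm.sleep(seconds).
- arm.ik(position, orientation): joint angles nearest the present ones, or None.
- arm.grab_frame(name): name is "side" or "top"; returns a dict with "color" (480x640x3 uint8, blue, green, red), "depth" (480x640 float32, m along the optical axis (not along the pixel's ray), 0 where there is no reading), "fx", "fy", "cx", "cy" (pixels), "k1" (the pictures are not rectified: a ray, as slopes to the right and down, at radius r is drawn at 1 + k1 r^2 times it, then the intrinsics apply), "R" (3x3) and "t" (3): a world point X has camera coordinates R X + t. Camera axes: x right, y down, z forward; pixel columns grow to the right and rows downward; lengths in m; the calibration is good to about 2 mm. A picture is of the moment at which its call begins.
A pose or a line that the arm cannot do raises arm.Unreachable and nothing moves.
- arm.finish_job(): hands the job in, once; it reports no verdict.
Readings, each from a call of its own:
- arm.read_clock(): time.
- arm.read_joint_positions(): joint angles.
- arm.read_dq(): joint speeds.
- arm.read_joint_efforts(): joint torques, N m.
- arm.read_ee_pos(): TCP position.
- arm.read_orientation(): TCP orientation.
- arm.read_force(): force on the tool from outside, world axes, zero at the start.
- arm.read_moment(): the same for the moment, N m.
- arm.read_gripper_width(): finger opening in m.
Only numpy, scipy, OpenCV 4.12 (cv2) and the standard library are available. Lean on these libraries where they do the work, as an engineer would, in place of code of your own. Each camera call takes 0.05 s, during which the arm holds its last target. There are 200 camera calls.

## Task

Swap the two aluminium bottles: stand the black-capped one upright in the middle of the balance pan, and lay the white-capped one in the sloping blue rest, cap end high and its foot against the stop, as the other lay. Set bottles down gently, do not drop either or let it fall, never push hard on the delicate pan (keep well under 1 kg-force), and leave the amber jar, the beaker and the green vial where they are. The empty bench between the balance and the rest may be used for putting bottles down on the way.

Things in the scene. Friction and masses are not known exactly. Their poses are not given: they have to be found in the camera images.
- white_bottle: aluminium bottle, paper label, white cap, about 300 g, 150 mm tall: body 52 mm in diameter from 0 to 105 mm, shoulder tapering to 26 mm at 119 mm, cap 30 mm in diameter from 122 to 150 mm. Origin: centre of its foot; z axis runs from foot to cap. At the start it stands upright on the balance pan, inside the draught shield, where only its upper part can be reached.
- black_bottle: aluminium bottle, paper label, black cap, about 300 g, 150 mm tall: body 52 mm in diameter from 0 to 105 mm, shoulder tapering to 26 mm at 119 mm, cap 30 mm in diameter from 122 to 150 mm. Origin: centre of its foot; z axis runs from foot to cap. At the start it lies in the sloping rest.
- balance: white balance, fixed, 36 mm high; origin on the bench under the pan centre; case from x = -175 (display end, robot side) to +85 mm, y = -85 to +85 mm. Round the pan stands a clear square draught shield with a blue rim, open at the top: 124 mm inside, 134 mm outside, rim 140 mm above the bench.
- pan_top (a point): centre of the top of the square steel pan (110 x 110 mm), 50 mm above the bench when empty; z up. It moves down with the pan.
- pan (a joint): how far the pan is pressed down, m: 0 when empty, spring 1500 N/m, so about 2 mm under one bottle, 8 mm at the end stop; beyond 6.5 mm (about 10 N in all) the balance is overloaded.
- rest: fixed blue bottle rest on a 160 x 90 mm base plate (x, y), origin on the bench at the base's centre. Its trough slopes up 20 degrees towards the rest's -x side (robot side, apart from its yaw), where the cap lies. The bottle lies on two pairs of black rubber pads; its foot meets a stop plate 44 mm wide that reaches 2 mm above the bottle's axis.
- trough: trough of the rest. Its frame is that of a bottle lying home in it: origin where the foot's centre belongs (85 mm above the bench), z up along the slope from foot to cap, x square to the slope and upward. Pads touch the body from 45 degrees below at z = 7-21 and 89-103 mm and reach y = +-34 mm; between them the sides are free down to the spine at x = -50 mm. Stop plate at z = 0.
- amber_jar: bystander: amber jar with black lid, 50 mm in diameter, 75 mm high; origin centre of its underside.
- beaker: bystander: white beaker, rim 70 mm in diameter, 90 mm high; origin centre of its underside.
- green_vial: bystander: green vial with white cap, 36 mm in diameter, 70 mm high; origin centre of its underside.
- white_bottle_cap (a point): centre of the top of the white-capped bottle's cap, 150 mm from its foot.

How it is judged:
At the end, for the whole second after the job is handed in: The black-capped bottle stands upright (within 3.4 degrees) on the pan, within 20 mm of its centre; the white-capped bottle lies on all pads of the rest (within 5 mm and 4 degrees), cap end high, its foot within 7 mm of the stop; both released and at rest (horizontal distance between black_bottle and pan_top below 0.02 m and angle between black_bottle's own z axis and vertical below 0.06 rad and z of black_bottle in the frame of pan_top between -0.004 and 0.004 m and z of white_bottle in the frame of trough below 0.007 m and x of white_bottle in the frame of trough between -0.005 and 0.005 m and y of white_bottle in the frame of trough between -0.005 and 0.005 m and z of white_bottle_cap in the frame of trough above 0.14 m and angle between the z axis of white_bottle and the z axis of trough, either way round below 0.07 rad and contact force between each of white_bottle, black_bottle and the fingers below 0.01 N and linear speed of each of white_bottle, black_bottle below 0.02 m/s and angular speed of each of white_bottle, black_bottle below 0.2 rad/s); the robot touches nothing.
It fails at once if the pan is pressed down more than 6.5 mm (overload) (value of joint pan above 0.0065 m).
It fails at once if a bottle is dropped or falls (moves faster than 0.5 m/s out of the gripper's fingers) ((contact force between white_bottle and the fingers below 0.01 N and linear speed of white_bottle above 0.5 m/s) or (contact force between black_bottle and the fingers below 0.01 N and linear speed of black_bottle above 0.5 m/s)).
It fails at once if a bystander is moved more than 20 mm (distance of any of amber_jar, beaker, green_vial from where it was at the start of the episode above 0.02 m).
It also fails if it takes over 72 s, if anything falls off the work surface, if the arm or the gripper's body presses on something with over 40 N, if the wrist force passes 120 N, or if a joint passes its speed limit or range.

## Working session

There is one attempt and no reset: what is moved stays moved. The work goes in short steps, each a Python script; the robot and the scene stay as the last script left them, time stands still between calls to the robot, and variables do not carry over. Pictures are saved under pics/ and viewed, about 8 in all and at most 12, crops included, and the job is handed in when it is done.

```bash
mkdir -p pics; cat > h.py <<'E'
import numpy as np, cv2
from workcell import arm
from scipy.spatial.transform import Rotation as Rn
def shot(name, f):
    d=arm.grab_frame(name); cv2.imwrite('pics/'+f+'.png',d['color']); np.savez('pics/'+f+'.npz',**d); return d
def cloud(d):
    v,u=np.mgrid[0:480,0:640]
    xd=(u-d['cx'])/d['fx']; yd=(v-d['cy'])/d['fy']
    x,y=xd.copy(),yd.copy()
    for _ in range(15):
        s=1+d['k1']*(x*x+y*y); x,y=xd/s,yd/s
    z=d['depth'].astype(float)
    P=np.stack([x*z,y*z,z],-1)
    W=(P-np.asarray(d['t']))@np.asarray(d['R'])
    W[z==0]=np.nan
    return W
E
python3 - <<'E'
from h import *
for n in('side','top'):
    d=shot(n,n+'0'); print(n,d['fx'],d['k1'],-np.array(d['R']).T@d['t'])
print(arm.read_clock(),arm.read_orientation(),arm.tcp_to_grasp)
E
```

```text
side 510.34863303906013 -0.11108647272436498 [-0.04153403 -0.75983673  0.80481011]
top 545.1322238025291 0.05160962445767586 [0.46955315 0.03047228 1.51261644]
0.1 [ 7.91210901e-01  6.11542723e-01 -7.27535656e-04  5.26908729e-04] 0.0188
```

View pics/top0.png

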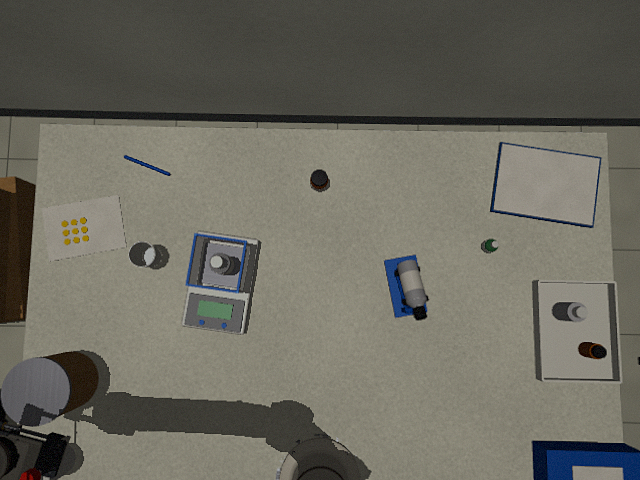

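View pics/side0.png

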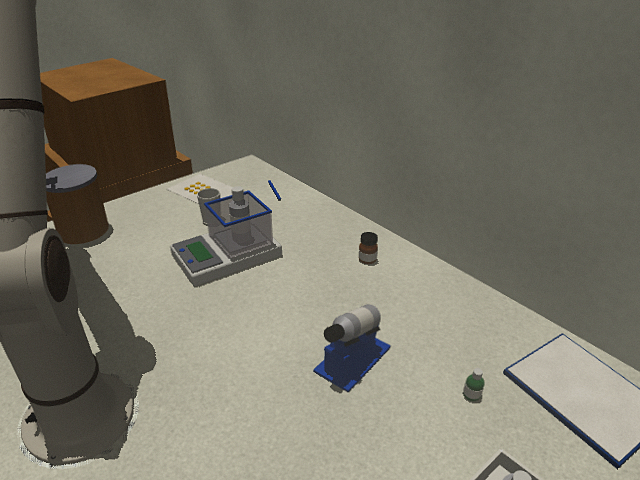

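Top view: white bottle cap at about (219,262) inside the shield, black bottle in the rest, cap at (418,312), foot near (405,262). Beaker (142,254), jar (319,180), vial (489,245).

```bash
cat > meas.py <<'E'
from h import *
def load(f): return dict(np.load('pics/'+f+'.npz'))
if __name__=='__main__':
  A=[];C=[]
  for f in('top0','side0'):
    d=load(f); W=cloud(d); c=d['color'].astype(int); b,g,r=c[...,0],c[...,1],c[...,2]
    blue=(b>r+60)&(b>g+40)
    def sel(x0,x1,y0,y1,z0,z1,m=None):
        k=(W[...,0]>x0)&(W[...,0]<x1)&(W[...,1]>y0)&(W[...,1]<y1)&(W[...,2]>z0)&(W[...,2]<z1)
        if m is not None:k&=m
        return W[k]
    def rect(P):
        (c0,s,a)=cv2.minAreaRect(P[:,:2].astype(np.float32)*1000); return np.round(c0,1),np.round(s,1),round(a,2),len(P)
    print(f,'bench z',np.nanmedian(sel(.5,.6,-.0,.1,-.02,.02)[:,2]))
    rim=sel(.3,.8,.1,.5,.125,.155,blue); print(' rim',rect(rim),rim[:,2].mean())
    case=sel(.3,.8,.1,.45,.025,.045); print(' case',rect(case))
    cap=sel(.3,.8,.2,.4,.19,.215,~blue); print(' cap',rect(cap),cap.mean(0), [np.round(cap.min(0),3),np.round(cap.max(0),3)])
    base=sel(.3,.7,-.4,-.05,.004,.02,blue); print(' base',rect(base))
    bot=sel(.3,.75,-.4,-.05,.06,.2,~blue); print(' bot',rect(bot),bot.min(0),bot.max(0))
    A.append(bot)
    for n,bx in dict(jar=(.6,.9,-.0,.15),vial=(.4,.7,-.5,-.33),beaker=(.4,.75,.4,.6)).items():
        q=sel(*bx,.05,.12); print(' ',n,rect(q) if len(q)>4 else None, q[:,2].max() if len(q) else 0)
  np.savez('bot.npz',top=A[0],side=A[1])
E
python3 meas.py
```

```text
top0 bench z 0.0004223423063639693
 rim (array([557.7, 269.3]), array([134.1, 131.9]), 82.4, 387) 0.1397087947395913
 case (array([519.7, 323.9]), array([268.7, 262.3]), 82.54, 3473)
 cap (array([557.6, 259. ]), array([28.3, 29. ]), 26.3, 124) [0.55766547 0.25862045 0.19764793] [array([0.543, 0.245, 0.191]), array([0.572, 0.274, 0.203])]
 base (array([ 509.8, -228.8]), array([157.3,  87.8]), 10.64, 566)
 bot (array([ 497.2, -231.6]), array([154.9,  68.7]), 10.08, 1179) [ 0.42083629 -0.27109397  0.06246269] [ 0.57350784 -0.18811456  0.15277081]
  jar (array([796. ,  18.9]), array([43.5, 35.1]), 0.8, 198) 0.08430774941829185
  vial (array([ 621.3, -454.4]), array([27.3, 22.3]), 37.25, 67) 0.07940573880921066
  beaker (array([581.3, 472.6]), array([69.8, 69.4]), 27.39, 332) 0.09656915143549244
side0 bench z -8.510412871730043e-05
 rim (array([558.8, 269.6]), array([138.6, 136.4]), 82.0, 200) 0.1404832529013349
 case (array([512.3, 272.7]), array([176.1, 261. ]), 82.69, 2213)
 cap (array([555.3, 258.6]), array([35.3, 27.5]), 74.32, 81) [0.55513538 0.25593907 0.19647077] [array([0.542, 0.242, 0.19 ]), array([0.572, 0.277, 0.2  ])]
 base (array([ 509.5, -230.8]), array([160.3,  90.4]), 11.19, 327)
 bot (array([ 499.2, -239.9]), array([154. ,  58.3]), 6.03, 1897) [ 0.4225394  -0.27129277  0.06000079] [ 0.5758136  -0.20388105  0.1513347 ]
  jar (array([797.1,  17.2]), array([48.8, 34.4]), 0.89, 163) 0.07902916087809922
  vial (array([ 622.8, -457.7]), array([19.5, 21.8]), 84.07, 132) 0.07315487534669456
  beaker (array([582.4, 472.7]), array([75. , 65.7]), 56.74, 318) 0.09331746786229178
```

```bash
cat >> h.py <<'E'
def Rtr(yaw,pitch=np.radians(20)):
    c,s=np.cos(pitch),np.sin(pitch); h=np.array([np.cos(yaw),np.sin(yaw),0])
    z=-c*h+[0,0,s]; x=s*h+np.array([0,0,c]); return np.stack([x,np.cross(z,x),z],1)
def Rz(p): return Rn.from_euler('z',p).as_matrix()
def tool(foot,Rb,s,delta,sg,over=0.0):
    """TCP pose gripping a bottle (foot, Rb) at height s; delta = tilt of tool off the bottle axis; over = retreat along tool"""
    z=np.array([-np.sin(delta),0,-np.cos(delta)]); x=np.array([0,sg,0.]); rel=np.stack([x,np.cross(z,x),z],1)
    R=Rb@rel; g=np.asarray(foot)+Rb[:,2]*s
    return g+R[:,2]*(arm.tcp_to_grasp-over), Rn.from_matrix(R).as_quat()
E
python3 - <<'E'
from h import *
from scipy.optimize import least_squares
B=np.load('bot.npz')
# bottle profile
prof_s=[0,105,119,122,122.01,150]; prof_r=[26,26,13,13,15,15]
def res(p,P):
    R=Rtr(p[3],p[4]); Q=(P*1000-p[:3])@R
    r=np.hypot(Q[:,0],Q[:,1]); s=Q[:,2]
    e=r-np.interp(s,prof_s,prof_r)
    out=np.maximum(0,s-150)+np.maximum(0,-s)
    return np.where(np.abs(e)<60,e,60)+out*1.5
for ks in (['top'],['side'],['top','side']):
    P=np.concatenate([B[k] for k in ks]); p=np.array([570,-217,85,np.radians(10.8),np.radians(20)])
    P=P[P[:,2]>.085]
    f=least_squares(res,p,args=(P,),loss='soft_l1',f_scale=1.5)
    R=Rtr(f.x[3],f.x[4])
    print(ks,f.x[:3].round(1),np.degrees(f.x[3:]).round(2),'cap',(f.x[:3]+150*R[:,2]).round(1),np.median(abs(f.fun)))
foot=np.array([.5707,-.2181,.085]); Rb=Rtr(np.radians(10.8))
for dl in (0,15,30,45,60,75,90):
  row=[]
  for sg in(1,-1):
    q=arm.ik(*tool(foot,Rb,.138,np.radians(dl),sg)); row.append(None if q is None else np.round(q,2).tolist())
  print('cap rest',dl,row)
  for nm,f,s,rng in (('cap pan',[.558,.2695,.048],.138,range(0,360,30)),('body bench',[.55,.03,0],.06,range(0,360,30)),('cap bench',[.55,.03,0],.138,range(0,360,30))):
    ok=[(ps,sg) for ps in rng for sg in(1,-1) if arm.ik(*tool(f,Rz(np.radians(ps)),s,np.radians(dl),sg)) is not None]
    print('  ',nm,ok)
  row=[arm.ik(*tool(foot,Rb,.058,np.radians(dl),sg)) is not None for sg in (1,-1)]
  print('   body rest',row)
E
```

```text
['top'] [ 566.3 -218.4   85. ] [10.49 19.75] cap [ 427.5 -244.1  135.7] 1.625652049852576
['side'] [ 567.8 -218.9   84.7] [11.38 19.7 ] cap [ 429.4 -246.7  135.3] 0.8496868168207428
['top', 'side'] [ 567.1 -218.7   85.1] [11.14 19.64] cap [ 428.5 -246.   135.5] 1.171465120342651
cap rest 0 [None, None]
   cap pan [(0, 1), (0, -1), (30, 1), (30, -1), (60, 1), (60, -1), (90, 1), (90, -1), (120, 1), (120, -1), (150, 1), (150, -1), (180, 1), (180, -1), (210, 1), (210, -1), (240, 1), (240, -1), (270, 1), (270, -1), (300, 1), (300, -1), (330, 1), (330, -1)]
   body bench [(0, 1), (0, -1), (30, 1), (30, -1), (60, 1), (60, -1), (90, 1), (90, -1), (120, 1), (120, -1), (150, 1), (150, -1), (180, 1), (180, -1), (210, 1), (210, -1), (240, 1), (240, -1), (270, 1), (270, -1), (300, 1), (300, -1), (330, 1), (330, -1)]
   cap bench [(0, 1), (0, -1), (30, 1), (30, -1), (60, 1), (60, -1), (90, 1), (90, -1), (120, 1), (120, -1), (150, 1), (150, -1), (180, 1), (180, -1), (210, 1), (210, -1), (240, 1), (240, -1), (270, 1), (270, -1), (300, 1), (300, -1), (330, 1), (330, -1)]
   body rest [True, True]
cap
[... 3881 characters left out ...]

   body rest [True, True]
cap rest 90 [[0.21, 0.54, 0.16, 1.8, 0.11, 1.11, 2.05], [-0.15, 0.63, 0.65, 1.81, -0.18, 1.11, -0.82]]
   cap pan [(90, 1), (90, -1), (120, 1), (120, -1), (150, 1), (150, -1), (180, 1), (180, -1), (240, 1), (240, -1), (270, 1), (270, -1), (300, 1), (300, -1), (330, 1)]
   body bench [(60, 1), (60, -1), (90, 1), (90, -1), (120, 1), (120, -1), (150, 1), (150, -1), (180, 1), (180, -1), (210, 1), (210, -1), (240, 1), (240, -1), (270, 1), (270, -1), (300, 1), (300, -1)]
   cap bench [(60, 1), (60, -1), (90, 1), (90, -1), (120, 1), (120, -1), (150, 1), (150, -1), (210, 1), (210, -1), (240, 1), (240, -1), (270, 1), (270, -1), (300, 1), (300, -1)]
   body rest [True, True]
```

```bash
cat >> h.py <<'E'
YAW=np.radians(10.9); TROUGH=np.array([.5674,-.2187,.085]); PAN=np.array([.5580,.2694,.050]); BENCH=np.array([.56,.03,0])
def go(pose,rate=None):
    if rate: arm.move_straight(pose[0],rate=rate,rot=pose[1])
    else: arm.movep(*pose)
def up(p,dz): return (np.asarray(p[0])+[0,0,dz],p[1])
def lower(maxd,dF,step=.001,rate=.02,dirn=(0,0,-1)):
    """step down until the upward force has risen by dF"""
    arm.sleep(.2); f0=np.mean([arm.read_force()[2] for _ in range(3)]); p=np.array(arm.read_ee_pos()); n=0; f=f0
    while n*step<maxd:
        n+=1; arm.move_straight(p+np.array(dirn)*step*n,rate=rate); f=arm.read_force()[2]
        if f-f0>dF: break
    print('lowered %.1f mm, f0 %.2f f %.2f'%(n*step*1000,f0,f)); return f-f0
E
python3 - <<'E'
from h import *
foot=np.array([.5575,.2590,.048])
best=None
q0=np.array(arm.read_joint_positions())
for ps in range(0,360,15):
    P=tool(foot,Rz(np.radians(ps)),.138,0,1); q=arm.ik(*P)
    P2=tool(BENCH,Rz(np.radians(ps)),.138,0,1); q2=arm.ik(*P2)
    if q is None or q2 is None: continue
    c=np.abs(q-q0).max()+np.abs(np.array(q2)-q).max()
    if best is None or c<best[0]: best=(c,ps)
print(best); ps=np.radians(best[1])
P=tool(foot,Rz(ps),.138,0,1)
arm.move_straight(np.array(arm.read_ee_pos())+[0,0,.15],rate=.3)
go(up(P,.15)); print(arm.read_clock())
go(P,.15); print('f before',arm.read_force())
arm.grip(.0); print('w',arm.read_gripper_width(),arm.read_force(),arm.read_clock())
go(up(P,.01),.03); arm.sleep(.2); print(arm.read_force())
go(up(P,.15),.2); print(arm.read_gripper_width(),arm.read_clock())
B=tool(BENCH,Rz(ps),.138,0,1)
go(up(B,.15)); go(up(B,.006),.12); print(arm.read_force())
shot('side','s1'); print(arm.read_clock())
E
```

```text
(np.float64(1.0683049273334102), 255)
2.7083
f before [ 0.27528709 -0.37744827 -0.55571874]
w 0.028384725841576308 [-0.15425594 -0.18058317 -0.63142186] 4.8667
[ 0.11741032  0.95289279 -3.51257483]
0.02823085642046583 6.4
[ 0.54389816  0.42170674 -3.66498942]
8.7333
```

View pics/s1.png

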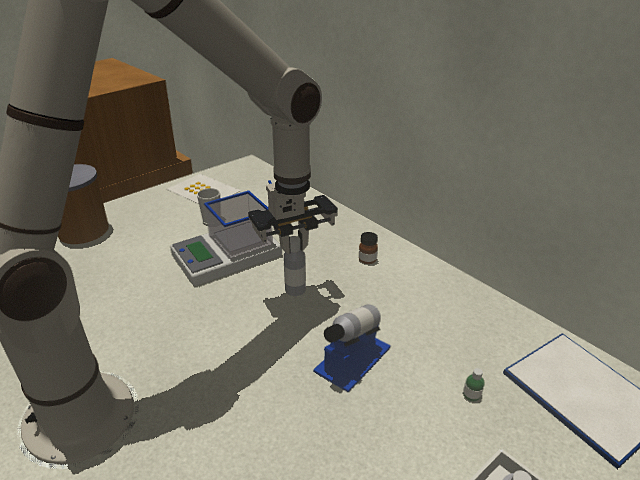

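White is held upright in the gripper at (294,270), just above the bench, clear of everything. Set it down and pick the black one by its cap.

```bash
python3 - <<'E'
from h import *
lower(.012,1.5); 
arm.grip(.06); print(arm.read_force(),arm.read_ee_pos(),arm.read_clock())
p=np.array(arm.read_ee_pos()); arm.move_straight(p+[0,0,.2],rate=.25)
q0=np.array(arm.read_joint_positions()); Rb=Rtr(YAW); best=None
for dl in (40,50,60):
  for sg in (1,-1):
    d=np.radians(dl); q=arm.ik(*tool(TROUGH,Rb,.138,d,sg)); qa=arm.ik(*tool(TROUGH,Rb,.138,d,sg,.12))
    ql=arm.ik(*up(tool(TROUGH,Rb,.138,d,sg),.15))
    if q is None or qa is None or ql is None: print(dl,sg,'no');continue
    for ps in (-150,-120,-90,-60,-30,0):
      r=arm.ik(*up(tool(PAN,Rz(np.radians(ps)),.138,d,sg),.15)); r2=arm.ik(*tool(PAN,Rz(np.radians(ps)),.138,d,sg))
      if r is None or r2 is None: continue
      print(dl,sg,ps,np.round([np.abs(qa-q0).max(),np.abs(q-np.array(qa)).max(),np.abs(np.array(r)-ql).max(),np.abs(np.array(r2)-r).max()],2))
shot('top','t1'); print(arm.read_clock())
E
```

```text
lowered 7.0 mm, f0 -4.10 f 5.94
[-1.24581323 -0.75791345  0.55457774] [0.56033297 0.02998618 0.1186681 ] 11.4
40 1 no
40 -1 -150 [0.73 0.51 1.92 1.88]
40 -1 -120 [0.73 0.51 2.51 0.89]
40 -1 -90 [0.73 0.51 2.34 1.1 ]
40 -1 -60 [0.73 0.51 2.3  0.21]
40 -1 -30 [0.73 0.51 2.02 0.22]
40 -1 0 [0.73 0.51 1.83 0.28]
50 1 -120 [2.78 0.85 2.17 5.53]
50 1 -90 [2.78 0.85 1.99 0.26]
50 1 -60 [2.78 0.85 1.84 0.2 ]
50 1 -30 [2.78 0.85 1.89 0.2 ]
50 -1 -90 [0.52 0.43 1.96 0.9 ]
50 -1 -60 [0.52 0.43 1.91 0.19]
50 -1 -30 [0.52 0.43 1.71 0.2 ]
60 1 -120 [2.8  0.28 1.9  5.34]
60 1 -90 [2.8  0.28 1.79 0.26]
60 1 -60 [2.8  0.28 1.75 0.19]
60 1 -30 [2.8  0.28 1.66 0.17]
60 -1 -120 [0.39 0.25 4.73 0.7 ]
60 -1 -90 [0.39 0.25 1.73 0.28]
60 -1 -60 [0.39 0.25 1.63 0.18]
60 -1 -30 [0.39 0.25 1.66 0.38]
12.4
```

```bash
python3 - <<'E'
from h import *
d=np.radians(50); Rb=Rtr(YAW)
A=tool(TROUGH,Rb,.138,d,-1,.12); P=tool(TROUGH,Rb,.138,d,-1)
go(A); go(P,.12); print('at',arm.read_force(),arm.read_clock())
arm.grip(0.); print('w',arm.read_gripper_width(),arm.read_force())
go(up(P,.008),.03); arm.sleep(.3); print(arm.read_force(),arm.read_moment())
go(up(P,.12),.1); print(arm.read_gripper_width(),arm.read_force(),arm.read_clock())
shot('side','s2'); shot('top','t2')
E
python3 -c "
import cv2,numpy as np
a=cv2.imread('pics/s2.png')[150:450,150:550];b=cv2.imread('pics/t2.png')[150:450,180:580]
cv2.imwrite('pics/c2.png',np.hstack([a,b]))"
```

```text
at [ 0.7406866  -0.19933654 -0.02239237] 14.825
w 0.028443558727754958 [-1.21544619 -0.63494073  1.61937371]
[-0.38825941 -0.03954654 -3.98758926] [-0.25042584  1.08887966  0.02986569]
0.028044921383711025 [-0.01287996  0.29497337 -4.02971246] 17.4167
```

View pics/c2.png

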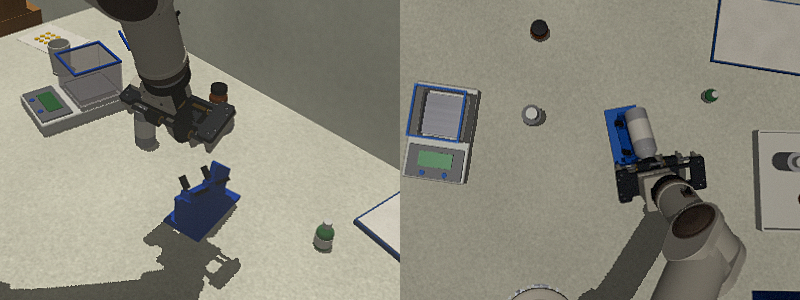

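Black bottle is held by the cap (top crop: body around (640,130)); white stands at (533,115). Fit its angle in the grip for droop.

```bash
cat >> h.py <<'E'
from scipy.optimize import least_squares
def fitbottle(W,foot0,R0,s_rng=(-5,105),pad=12,holdcap=None):
    """refine foot & axis tilts (2 small rotations) from cloud points on the body (mm)"""
    P=W.reshape(-1,3); P=P[np.isfinite(P).all(1)]*1000; f0=np.asarray(foot0)*1000
    def q(p): 
        R=R0@Rn.from_rotvec([p[3],p[4],0]).as_matrix(); return (P-(f0+R0@p[:3]))@R
    p=np.zeros(5)
    for tol in (pad,7,5):
        Q=q(p); r=np.hypot(Q[:,0],Q[:,1]); k=(Q[:,2]>s_rng[0])&(Q[:,2]<s_rng[1])&(abs(r-26)<tol)
        S=P[k]
        def res(p):
            R=R0@Rn.from_rotvec([p[3],p[4],0]).as_matrix(); Q=(S-(f0+R0@p[:3]))@R
            return np.r_[np.hypot(Q[:,0],Q[:,1])-26, p[2]*.5]
        p=least_squares(res,p,loss='soft_l1').x
    R=R0@Rn.from_rotvec([p[3],p[4],0]).as_matrix(); Q=(S-(f0+R0@p[:3]))@R
    print('n',len(S),'med',np.median(abs(np.hypot(Q[:,0],Q[:,1])-26)).round(2),'shift',p[:3].round(1),'tilt deg',np.degrees(p[3:]).round(2),'s',np.percentile(Q[:,2],[1,99]).round(1))
    return p,R
E
python3 - <<'E'
from h import *
for n in ('t2','s2'):
    W=cloud(dict(np.load('pics/%s.npz'%n)))
    for t0 in (0,15,30):
        R0=Rtr(YAW,np.radians(20+t0)); cap=TROUGH+Rtr(YAW)[:,2]*.138+[0,0,.12]
        print(n,t0); fitbottle(W,cap-R0[:,2]*.138,R0,pad=15)
E
```

```text
t2 0
n 913 med 1.21 shift [-4.4  1.6 -0. ] tilt deg [-0.29  0.62] s [  2.2 104.1]
t2 15
n 882 med 1.21 shift [32.3  1.6  0. ] tilt deg [ -0.25 -14.36] s [  5.8 103.9]
t2 30
n 743 med 1.25 shift [74.   1.3  0. ] tilt deg [ -0.53 -29.1 ] s [ 20.6 103.8]
s2 0
n 50 med 0.34 shift [-3.9  1.1 -0. ] tilt deg [2.38 3.46] s [ 1.8 66.9]
s2 15
n 49 med 0.34 shift [32.1  1.3  0. ] tilt deg [ 2.79 -9.24] s [ 5.9 30.8]
s2 30
n 43 med 0.63 shift [211.9 -63.6  -0. ] tilt deg [ -7.2  -81.13] s [144.2 173.6]
```

```bash
python3 - <<'E'
from h import *
d=np.radians(50); Rb=Rtr(YAW); ps=np.radians(-45)
P=tool(TROUGH,Rb,.138,d,-1)
mid=np.array([.50,-.15,.25])
M=tool(mid,Rtr(YAW,np.radians(80)),.138,d,-1)
T=tool(PAN,Rz(ps),.138,d,-1)
for n,x in (('P',up(P,.2)),('M',M),('T3',up(T,.25)),('T',T)): q=arm.ik(*x); print(n,None if q is None else np.round(q,2))
go(up(P,.2),.25); go(M); print(arm.read_clock(),arm.read_gripper_width())
go(up(T,.25)); go(up(T,.13),.15); arm.sleep(.2); print(arm.read_clock(),arm.read_gripper_width(),arm.read_force())
for n in('side','top'):
    D=shot(n,n+'3'); fitbottle(cloud(D),PAN+[0,0,.13],Rz(ps),pad=12)
E
python3 -c "
import cv2,numpy as np
a=cv2.imread('pics/side3.png')[50:400,130:500];b=cv2.imread('pics/top3.png')[150:500,130:500]
b=cv2.copyMakeBorder(b,0,350-b.shape[0],0,0,0)
cv2.imwrite('pics/c3.png',np.hstack([a,b]))"
```

```text
P [ 0.07 -0.04  0.54  2.03 -0.29  0.92 -0.62]
M [-0.14  0.55  0.41  1.35  0.1   1.92 -1.09]
T3 [-0.32  0.62  0.29  1.19 -0.82  1.95 -2.45]
T [-0.28  0.83  0.21  1.39 -0.78  1.62 -2.19]
18.9333 0.028089805096004925
21.6833 0.028204474842558783 [-0.07073528  0.34923983 -3.95524844]
n 625 med 1.24 shift [-53.2   2.9  -0. ] tilt deg [ 0.98 20.09] s [ 13.9 104.1]
n 255 med 0.43 shift [-53.2  -1.4  -0. ] tilt deg [-0.44 19.93] s [ 11.5 104.3]
```

View pics/c3.png

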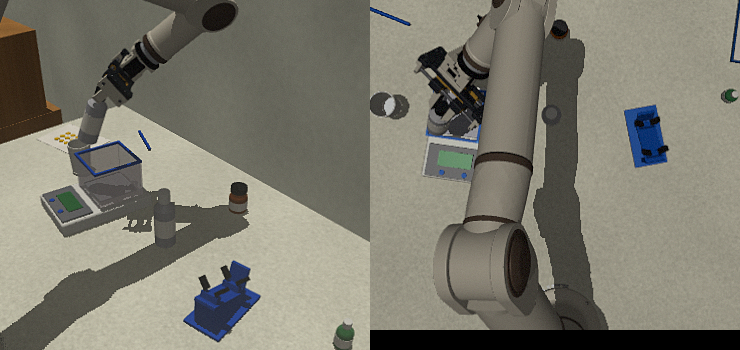

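Side view: bottle at (92,120) hangs tilted about 20° over the shield; both cloud fits agree, and it has slid about 8 mm in the grip (rotated and slipped in the fast move). I'll level it slowly in many small steps, then refit.

```bash
python3 - <<'E'
from h import *
ps=np.radians(-45); R0=Rz(ps); d=np.radians(30); a=np.radians(20)
f0=PAN+[0,0,.13]+R0@[-.0532,.0005,0]; f1=PAN+[0,0,.13]
def pose(foot,Rb): return tool(foot+Rb[:,0]*.0028,Rb,.147,d,-1)
Rb0=R0@Rn.from_euler('y',a).as_matrix()
p=pose(f0,Rb0); print('err now mm',(np.array(arm.read_ee_pos())-p[0])*1000, np.degrees((Rn.from_quat(arm.read_orientation()).inv()*Rn.from_quat(p[1])).magnitude()))
for t in np.linspace(0,1,9)[1:]:
    go(pose(f0+(f1-f0)*t,R0@Rn.from_euler('y',a*(1-t)).as_matrix()),.03)
arm.sleep(.2); print(arm.read_clock(),arm.read_gripper_width(),arm.read_force())
for n in('side','top'):
    D=shot(n,n+'4'); W=cloud(D); fitbottle(W,f1,R0,pad=12)
E
```

```text
err now mm [ 0.0744131  -0.53077904  1.56986543] 0.07943112095585002
23.9833 0.02872014259441527 [-0.10072505 -0.06820484 -4.60200575]
n 679 med 1.16 shift [-0.8  0.2 -0. ] tilt deg [-0.6   0.63] s [ 11.  104.1]
n 5 med 0.01 shift [-16.6  14.8  -0. ] tilt deg [10.78 12.59] s [18.2 85.9]
```

```bash
python3 - <<'E'
from h import *
p=np.array(arm.read_ee_pos()); arm.move_straight(p-[0,0,.118],rate=.06); print(arm.read_force())
lower(.02,1.5,step=.0007); arm.sleep(.3); print(arm.read_force(),arm.read_clock())
D=shot('side','side5'); fitbottle(cloud(D),PAN-[0,0,.001],Rz(np.radians(-45)),s_rng=(-5,105),pad=8)
E
python3 -c "
import cv2
a=cv2.imread('pics/side5.png')[130:330,130:330];cv2.imwrite('pics/c5.png',cv2.resize(a,None,fx=3,fy=3))"
```

```text
[ 0.22073041  0.08376473 -4.55627362]
lowered 9.1 mm, f0 -4.36 f -2.30
[ 0.47027122 -0.39473875 -3.82867203] 29.9583
n 260 med 1.02 shift [-1.  -2.6  0. ] tilt deg [-1.82  1.19] s [ 58.8 104.1]
```

View pics/c5.png

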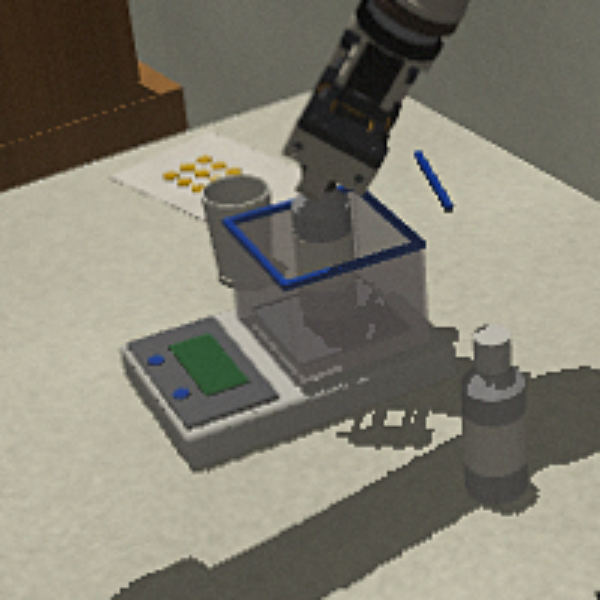

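The bottle is inside the shield upright; the force is not clearly relieved (-3.8 N after settling vs. -4.5 hanging). Continue with averaged readings.

```bash
python3 - <<'E'
from h import *
def favg():
    v=[]
    for _ in range(8): arm.sleep(.02); v.append(arm.read_force()[2])
    return np.mean(v)
p=np.array(arm.read_ee_pos()); f=favg(); print(f)
for i in range(1,9):
    if f>-2.6: break
    arm.move_straight(p-[0,0,.0005*i],rate=.02); f=favg(); print(i,round(f,2))
w=arm.read_gripper_width(); print(w,arm.read_clock())
for o in (.030,.034,.045,.07): arm.grip(o)
print('released',favg(),arm.read_clock())
D=shot('side','side6'); fitbottle(cloud(D),PAN-[0,0,.002],Rz(np.radians(-45)),pad=8)
# retreat along the tool axis
R=Rn.from_quat(arm.read_orientation()).as_matrix(); q=np.array(arm.read_ee_pos())
arm.move_straight(q-R[:,2]*.05,rate=.08); arm.move_straight(q-R[:,2]*.05+[0,0,.15],rate=.25); print(arm.read_clock())
D=shot('side','side7'); fitbottle(cloud(D),PAN-[0,0,.002],Rz(np.radians(-45)),pad=8)
E
```

```text
-3.4637808764234856
1 -3.69
2 -3.54
3 -3.84
4 -4.01
5 -3.63
6 -3.5
7 -3.65
8 -3.63
0.028272733332298437 33.2083
released 0.08402702836235182 35.0167
n 261 med 1.16 shift [-2.  -0.3 -0. ] tilt deg [-0.62  1.15] s [ 58.8 104.7]
36.5917
n 265 med 1.09 shift [-1.2 -0.5 -0. ] tilt deg [-0.56  0.72] s [ 58.4 104.9]
```

```bash
python3 - <<'E'
from h import *
D=shot('top','top7'); W=cloud(D)
def capc(x,y,z0=.185,z1=.21,r=.03):
    k=(np.hypot(W[...,0]-x,W[...,1]-y)<r)&(W[...,2]>z0)&(W[...,2]<z1); q=W[k]; return len(q), (q.mean(0).round(4),np.median(q[:,2]).round(4)) if len(q) else 0
print('black cap',capc(.558,.269)); print('white cap',capc(.56,.03,.135,.165)); print('clear?',arm.read_ee_pos())
fitbottle(cloud(dict(np.load('pics/side7.npz'))),BENCH,np.eye(3),pad=10)
Rb=Rtr(YAW)
for dl in (72,80,88):
  for sg in (1,-1):
    d=np.radians(dl)
    for ps in (-75,-60,-45,-30,-150):
      Q=[arm.ik(*x) for x in (tool(BENCH,Rz(np.radians(ps)),.058,d,sg,.11),tool(BENCH,Rz(np.radians(ps)),.058,d,sg),up(tool(BENCH,Rz(np.radians(ps)),.058,d,sg),.15),up(tool(TROUGH,Rb,.058,d,sg),.15),tool(TROUGH,Rb,.058,d,sg))]
      if any(q is None for q in Q): continue
      Q=np.array(Q); print(dl,sg,ps,np.abs(Q[0]-arm.read_joint_positions()).max().round(2),np.abs(np.diff(Q,axis=0)).max(1).round(2))
E
```

```text
black cap (58, (array([0.5564, 0.2748, 0.1968]), np.float64(0.1968)))
white cap (108, (array([0.5601, 0.0306, 0.1498]), np.float64(0.1501)))
clear? [0.57020677 0.25619196 0.37030196]
n 808 med 1.08 shift [ 0.6  0.5 -0. ] tilt deg [-0.08  0.27] s [ -1.8 104.4]
72 1 -75 3.48 [0.2  0.23 1.67 0.35]
72 1 -60 3.42 [0.28 0.22 1.49 0.35]
72 -1 -75 0.84 [0.2  0.23 1.16 0.29]
72 -1 -60 0.88 [0.29 0.24 1.2  0.29]
80 1 -75 3.49 [0.22 0.24 1.81 0.28]
80 1 -60 2.76 [1.38 1.37 1.24 0.28]
80 -1 -75 0.92 [0.23 0.24 1.1  0.28]
80 -1 -60 1.13 [0.67 0.25 1.23 0.28]
88 1 -75 2.71 [1.43 1.43 1.2  0.26]
88 -1 -75 1.06 [0.26 0.27 1.15 0.26]
```

```bash
python3 - <<'E'
from h import *
d=np.radians(75); F=np.array([.5603,.0305,0]); Rb=Rz(np.radians(-60))
A=tool(F,Rb,.058,d,-1,.11); P=tool(F,Rb,.058,d,-1)
arm.move_straight([.5,.08,.40],rate=.3); arm.grip(.085)
go(up(A,.2)); go(A,.2); print(arm.read_clock(),arm.read_force())
D=shot('side','side8')
go(P,.12); arm.grip(0.); print(arm.read_gripper_width(),arm.read_force(),arm.read_clock())
go(up(P,.02),.05); arm.sleep(.2); print(arm.read_gripper_width(),arm.read_force())
go(up(P,.17),.15)
D=shot('side','side9'); fitbottle(cloud(D),F+[0,0,.17],Rb,pad=10); print(arm.read_clock())
E
python3 -c "
import cv2,numpy as np
a=cv2.imread('pics/side8.png')[100:450,150:550];b=cv2.imread('pics/side9.png')[100:450,150:550]
cv2.imwrite('pics/c9.png',np.hstack([a,b]))"
```

```text
40.35 [-0.36420544 -0.17872233  0.61336724]
0.050999838044239076 [0.6602249  0.03653405 0.15589049] 42.1083
0.05117535457979411 [-0.10640499 -0.12106644 -3.62741636]
n 557 med 0.98 shift [-0.   0.4 -0. ] tilt deg [ 0.19 -0.26] s [1.000e-01 1.047e+02]
44.0583
```

View pics/c9.png

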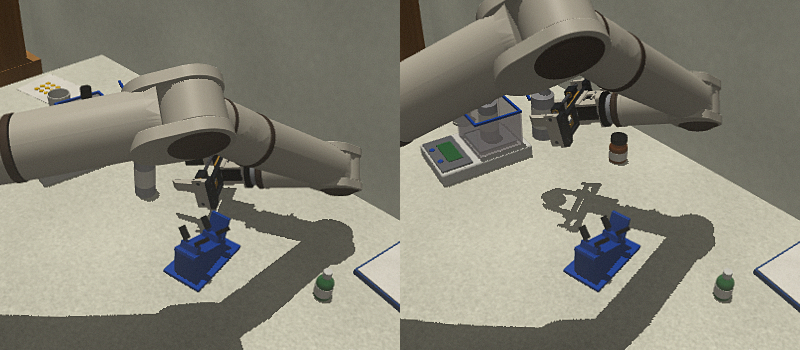

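```bash
python3 - <<'E'
from h import *
d=np.radians(75); Rb=Rtr(YAW)
def T(x,z): return tool(TROUGH+Rb[:,0]*x+Rb[:,2]*z,Rb,.058,d,-1)
F=np.array([.5603,.0305,0]); 
h=tool(np.array([.57,-.09,.24]),Rz(np.radians(-30))@Rn.from_euler('y',-20,degrees=True).as_matrix(),.058,d,-1)
ok=arm.ik(*h) is not None; print(ok)
if ok: go(h)
go(T(.12,.006)); arm.sleep(.2); print(arm.read_gripper_width(),arm.read_force(),arm.read_clock())
for n in('side','top'):
    D=shot(n,n+'10'); fitbottle(cloud(D),TROUGH+Rb[:,0]*.12+Rb[:,2]*.006,Rb,pad=10)
E
python3 -c "
import cv2,numpy as np
a=cv2.imread('pics/side10.png')[130:430,220:520];b=cv2.imread('pics/top10.png')[150:450,250:550]
cv2.imwrite('pics/c10.png',np.hstack([a,b]))"
```

```text
False
0.051449304821773525 [-1.10253435  0.18592199 -4.7405464 ] 45.25
n 442 med 0.55 shift [-0.2  0.4  0. ] tilt deg [-0.3  -0.78] s [  3.  104.8]
n 114 med 1.23 shift [-2.6  1.4 -0. ] tilt deg [-0.23 -0.27] s [ -0.6 104.8]
```

View pics/c10.png

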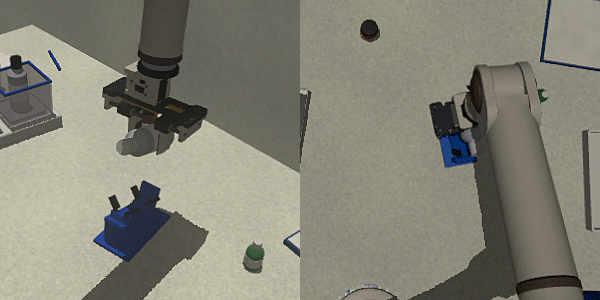

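The white bottle lies aligned over the trough (side crop (140,140)), fit within about 1 mm and 1°; black stands upright on the pan. Lower it.

```bash
python3 - <<'E'
from h import *
d=np.radians(75); Rb=Rtr(YAW)
def T(x,z): return tool(TROUGH+Rb[:,0]*x+Rb[:,2]*z,Rb,.058,d,-1)
def favg(n=5):
    v=[]
    for _ in range(n): arm.sleep(.02); v.append(arm.read_force())
    return Rb.T@np.mean(v,0)
go(T(.02,.005),.1); go(T(.005,.005),.04); f0=favg(); print('f0',f0)
x=.005; f=f0
while x>-.003 and f[0]-f0[0]<2.2:
    x-=.0007; go(T(x,.005),.02); f=favg(); print(round(x,4),f.round(2))
z=.005; fz=f[2]
while z>-.003 and f[2]-fz<1.5:
    z-=.001; go(T(x,z),.02); f=favg(); print('z',round(z,4),f.round(2))
print(arm.read_clock())
for n in('side',):
    D=shot(n,n+'11'); fitbottle(cloud(D),TROUGH,Rb,pad=10)
E
```

```text
f0 [-3.60887287 -0.03162893 -1.27782912]
0.0043 [-3.57  0.03 -1.29]
0.0036 [-3.99 -0.14 -1.49]
0.0029 [-3.39  0.34 -1.33]
0.0022 [-3.73  0.16 -1.29]
0.0015 [-3.73  0.14 -1.08]
0.0008 [-3.71 -0.19 -1.32]
0.0001 [-2.93 -0.2  -1.44]
-0.0006 [1.31 0.26 0.14]
z 0.004 [4.26 0.3  3.67]
50.1083
n 386 med 0.73 shift [ 1.9 -1.4  0. ] tilt deg [-0.29 -1.69] s [  3.9 104.9]
```

```bash
python3 - <<'E'
from h import *
d=np.radians(75); Rb=Rtr(YAW)
def T(x,z): return tool(TROUGH+Rb[:,0]*x+Rb[:,2]*z,Rb,.058,d,-1)
def favg(n=5):
    v=[]
    for _ in range(n): arm.sleep(.02); v.append(arm.read_force())
    return Rb.T@np.mean(v,0)
x=.0008; z=.004; go(T(x,z),.02); f0=f=favg(); print(f0.round(2))
while z>-.003 and f[2]-f0[2]<1.5:
    z-=.0007; go(T(x,z),.02); f=favg(); print('z',round(z,4),f.round(2))
z+=.0004
while x>-.002 and f[0]<-1.5:
    x-=.0004; go(T(x,z),.02); f=favg(); print(round(x,4),f.round(2))
print(arm.read_clock())
for o in (.0525,.055,.065,.085): arm.grip(o)
print(favg(),arm.read_clock())
D=shot('side','side12'); fitbottle(cloud(D),TROUGH,Rb,pad=10)
R=Rn.from_quat(arm.read_orientation()).as_matrix(); q=np.array(arm.read_ee_pos())
arm.move_straight(q-R[:,2]*.1,rate=.12); arm.move_straight(q-R[:,2]*.1+[-.08,0,.12],rate=.3)
for n in('side','top'):
    D=shot(n,n+'13'); W=cloud(D); fitbottle(W,TROUGH,Rb,pad=10); fitbottle(W,PAN-[0,0,.002],Rz(np.radians(-45)),pad=8)
print(arm.read_clock())
E
python3 -c "
import cv2,numpy as np
a=cv2.imread('pics/side13.png')[150:430,130:510];b=cv2.imread('pics/top13.png')[150:430,130:510]
cv2.imwrite('pics/c13.png',np.hstack([a,b]))"
```

```text
[-3.29 -0.24 -1.18]
z 0.0033 [-3.48  0.11 -1.29]
z 0.0026 [-3.64  0.1  -1.48]
z 0.0019 [-3.54  0.2  -1.21]
z 0.0012 [-3.42  0.09 -1.09]
z 0.0005 [-2.88  0.47  1.48]
0.0004 [-3.25 -0.31  0.64]
0.0 [-1.35 -0.24  1.75]
52.825
[ 0.10116262  0.21992703 -0.21906029] 54.4417
n 542 med 0.6 shift [ 0.  -1.3  0. ] tilt deg [-0.44 -0.27] s [  8.  104.5]
n 815 med 0.62 shift [-0.1 -0.6 -0. ] tilt deg [ 0.12 -0.19] s [  1.8 104.7]
n 267 med 1.11 shift [ 0.6 -2.   0. ] tilt deg [-1.48 -0.57] s [ 59.3 104.7]
n 747 med 1.32 shift [0.1 0.9 0. ] tilt deg [ 0.   -0.58] s [  2.5 102.5]
n 253 med 1.02 shift [ 2.2 -1.9  0. ] tilt deg [-1.36 -1.41] s [ -4.6 104.8]
56.2083
```

View pics/c13.png

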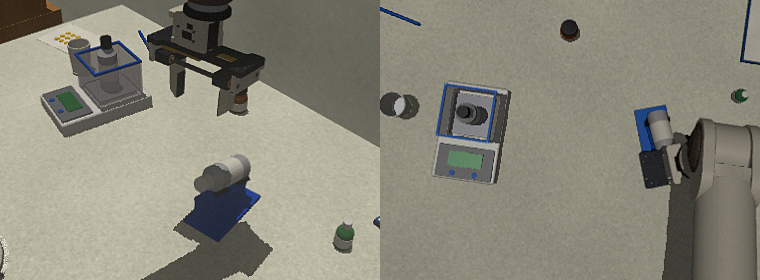

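Both bottles are in place, the gripper is clear and all three bystanders look undisturbed. Handing in.

```bash
python3 - <<'E'
from h import *
arm.sleep(.3); print(arm.read_force(),arm.read_clock()); print(arm.finish_job(), arm.read_clock())
E
```

```text
[ 0.28640658 -0.67976312  0.08001957] 56.5083
the job is handed in; nothing more can be done
the job is handed in; nothing more can be done
```

The swap is done and handed in at 56.5 s of the 72 s; no verdict came back. I stood the white bottle on the bench, moved the black one from the rest to the pan by its cap, then gripped the white one by its body and laid it in the rest.

**Last checks, from both cameras:**
- **Black bottle:** it stands on the pan within about 3 mm of the centre. Its tilt fitted at 1.5–2.0°, against a limit of 3.4°. Part of that is probably fit noise, since the shield hides much of the body.
- **White bottle:** it lies within about 1 mm and 0.6° of home in the rest, cap end high. The force reading showed its foot at the stop, within about 1–2 mm.
- **Robot and bystanders:** the gripper was clear of everything. The jar, beaker and vial looked unmoved, but I did not measure them again at the end.

**What did not go to plan:**
- **Slip in the grip:** the black bottle turned about 20° and slid about 8 mm in the cap grip during one fast move. I levelled it slowly before lowering it into the shield.
- **Unclear contact on the pan:** the force never clearly fell as I lowered the black bottle over the last 4 mm. So I can't say whether it was fully resting on the pan when I let go, or how far the pan went down. At most it dropped a few millimetres. Its cap height afterwards was 197 mm, about the expected 198 mm.

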